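Show a model house to the desk camera, then set it on its display base

TASK

Pick up the model house and show it to the desk camera from three sides: first the side with yellow shutters, then the front with the red door, then the side with blue shutters. Hold each one still for about a second, square on to the lens, upright in the picture and with the middle of the wall about 160 mm in front of the lens. Then set the house down on its green display base, without dropping it, door towards the red mat and fully home over the two pegs, let go, and leave the mug, paint jar and ink bottle where they are.

Things in the scene. Friction and masses are not known exactly. Their poses are not given: they have to be found in the camera images.
- house: White model house, 64 mm (x) by 70 mm (y), flat roof at 100 mm, 200 g, upright on the table at the start. Origin: centre of the underside; z up through the house. Red door on the -x wall, yellow shutters on +y, blue shutters on -y, +x wall blank. Underside: two square holes 17 mm wide, 20 mm deep, centred at x = -12, y = +18 and -18 mm
- house_tower (a point): Centre of the brick-red stair tower on the middle of the roof, 30 x 30 mm and 45 mm high (from 100 to 145 mm above the underside), a good place to grip: (0, 0, 122.5) mm in the house's frame
- house_yellow (a point): Middle of the wall with yellow shutters: (0, +35, 55) mm in the house's frame, axes as the house's
- house_front (a point): Middle of the front wall with the red door: (-32, 0, 55) mm in the house's frame, axes as the house's
- house_blue (a point): Middle of the wall with blue shutters: (0, -35, 55) mm in the house's frame, axes as the house's
- plinth: Display base, fixed: wooden slab 120 mm (x) by 110 mm (y), 18 mm thick, green top, small red mat at the middle of its -x edge. Origin: centre of its underside, z up. Two brass pegs 12 mm thick with tapered tips stand 15 mm above the top at x = -12, y = +18 and -18 mm, and enter the house's holes
- plinth_seat (a point): Centre of the display base's top, 18 mm above its underside. The seated house has its origin here and its axes along the base's (door towards the red mat)
- camera_stand: Desk camera's stand, fixed: a dark foot 120 x 120 mm and 16 mm thick with an aluminium column 18 mm thick and 350 mm high at its middle. Origin: centre of the foot's underside, z up. The camera is carried on its -x side and looks to -x
- camera_head: Desk camera, fixed on the stand: black lens barrel with orange ring, 48 mm across, and grey case 76 mm wide, 58 mm high, reaching 80 mm behind the glass. Origin: centre of the lens glass. It looks along its own -x axis, 35 degrees below level; its z axis is up in the picture (35 degrees from vertical), y is level
- focus (a point): Point of sharp focus, in the air 160 mm straight in front of the lens glass: (-160, 0, 0) mm in the camera's frame, axes as the camera's. The middle of the wall being shown belongs here
- mug: White mug, 80 mm across and 92 mm high, handle at its +y side; origin: centre of the underside. Bystander
- paint_jar: Red paint jar with white cap, 60 mm across and 70 mm high; origin: centre of the underside. Bystander
- ink_bottle: Round ink bottle with black cap, 52 mm across and 75 mm high; origin: centre of the underside. Bystander
Mind the look-alikes: they are no part of the job. There is more than one size of the plinth; the job needs the larger.

How it is judged (in metres and radians):
On the way, in this order (a step that is already met when the one before it is completed fails the run):
1. the side with yellow shutters is shown to the camera: its middle within 30 mm of the focus, facing the lens and upright in the picture within 12 degrees, held still for 0.8 s (distance between house_yellow and focus below 0.03 m and angle between the y axis of house and the x axis of camera_head, either way round below 0.22 rad and angle between the z axis of house and the z axis of camera_head, either way round below 0.22 rad and angle between house's own z axis and vertical below 1.2 rad and angle between house's own y axis and vertical below 1.4 rad and linear speed of house below 0.04 m/s and angular speed of house below 0.3 rad/s), for 0.8 s.
2. then the front with the red door is shown in the same way (distance between house_front and focus below 0.03 m and angle between the x axis of house and the x axis of camera_head, either way round below 0.22 rad and angle between the z axis of house and the z axis of camera_head, either way round below 0.22 rad and angle between house's own z axis and vertical below 1.2 rad and angle between house's own x axis and vertical above 1.74 rad and linear speed of house below 0.04 m/s and angular speed of house below 0.3 rad/s), for 0.8 s.
3. then the side with blue shutters is shown in the same way (distance between house_blue and focus below 0.03 m and angle between the y axis of house and the x axis of camera_head, either way round below 0.22 rad and angle between the z axis of house and the z axis of camera_head, either way round below 0.22 rad and angle between house's own z axis and vertical below 1.2 rad and angle between house's own y axis and vertical above 1.74 rad and linear speed of house below 0.04 m/s and angular speed of house below 0.3 rad/s), for 0.8 s.
At the end, for the whole second after the job is handed in: The house stands on the display base, fully down over both pegs (underside within 3 mm of the top), within 6 mm of its place and 0.2 rad of its direction with the door towards the red mat, upright within 0.06 rad, at rest and let go (horizontal distance between house and plinth_seat below 0.006 m and z of house in the frame of plinth_seat below 0.003 m and x of house_front in the frame of plinth below -0.02 m and angle between the x axis of house and the x axis of plinth, either way round below 0.2 rad and angle between house's own z axis and vertical below 0.06 rad and linear speed of house below 0.02 m/s and contact force between the fingers and house below 0.1 N); the robot touches nothing.
It fails at once if the mug, paint jar or ink bottle is moved more than 25 mm (distance of any of mug, paint_jar, ink_bottle from where it was at the start of the episode above 0.025 m).
It fails at once if the house falls freely (moves faster than 0.45 m/s with no finger on it: a drop of more than 10 mm) (linear speed of house above 0.45 m/s and contact force between the fingers and house below 0.1 N).
It also fails if it takes over 64 s, if anything falls off the work surface, if the arm or the gripper's body presses on something with over 40 N, if the wrist force passes 120 N, or if a joint passes its speed limit or range.

ROBOT

A 7-joint arm with a two-finger parallel gripper is mounted at the origin on the work surface. World frame = base frame: x ahead of the robot, y to its left, z up, the work surface at z = 0. Lengths are in mm, angles in rad, forces in N, time in s.
With the tool pointing down it reaches from about 350 to 900 mm from the base axis. Payload 19.9 kg.
Tool frame: the origin (TCP) lies on the centre line of the jaws, within the pads' length; the fingertips stand 8 mm ahead of it and the grasp point (between the pads) lies 11 mm behind it (manip.nose_length is the distance from the TCP to the fingertips, in mm); z points along the fingers, y is the line along which they close (so a half turn about z gives the same grasp; the last joint's range is limited). The gripper opens to 85 mm and grips with 20 to 120 N. Pads are 22 mm wide; open, the fingers measure 114 mm over their backs; the gripper's body (76 mm by 85 mm) begins 54 mm behind the grasp point. The pads swing forward as they close: fully open they stand 13 mm farther back than shut.
Start: joints at [-1.246, 0.417, -0.01, 1.614, 0.005, 1.111, -0.053], TCP at [223.549, 583.634, 239.26] pointing down, gripper open.
Joint ranges: [-2.81, 2.81], [-0.39, 2.02], [-1.27, 1.25], [0.06, 2.57], [-1.19, 4.33], [0.19, 2], [-2.82, 2.82]. Speed limits (rad/s): [1.89, 1.89, 2.39, 2.39, 3.01, 3.01, 3.01].

INTERFACE

Orientations are given as a rotation vector (axis times angle).
In Python, from bench import get_obs, snapshot, manip, boxes_of gives the robot as it stands. The module is installed in compiled form; this text tells all that it offers.
- The arm moves only by the tool apply_moves, never from a script. Its argument "rows" is a list of rows, each a list of 3 entries, a list of its own where there are three numbers: the turn, a rotation vector about the tool's x, y, z normalised to -1 to 1, where 1 is 45 degrees, then the shift along the tool's x, y, z normalised to -1 to 1, where 1 is 0.2 m, then the opening, from 0 (shut) to 1 (fully open). In form: [[[wx, wy, wz], [x, y, z], jaw], ...]. A call has 1 to 8 rows; each row shifts and turns the commanded pose from where the row before left it, along the tool's axes as they then stand; what a row does not reach is not made up. A row lasts 1/8 s, in which the tool goes at most 62.5 mm and 10.7 degrees, less where a joint would pass 70% of its speed; a pose out of reach is approached as far as the arm can. A call with a number of a shift or a turn outside -1 to 1 is refused whole. A call with a gripper value outside its range is refused whole. The fingers move at their own pace and stop on an object; "newtons" is the grip in N (left out, the last holds). Time passes only in rows, so rows that do not move let the fingers close. It gives the time, the measured TCP pose, the force, the opening and the grip force at its end, in the units of the state.
- get_obs(): the state, without advancing time (a new reading comes with each control period).
- snapshot(name): name is "scene" or "top" or "wrist"; returns a dict with "color" (420x560x3 uint8, red, green, blue), "intrinsics" (3x3 intrinsics, pixels), "rvec" (rotation vector, rad) and "tvec" (3), from world to camera coordinates, as OpenCV has them; the wrist camera has in their place "T_tool_cam" (4x4, takes a point from camera to tool coordinates, whose origin is the TCP and whose axes are the flange's). Camera axes: x right, y down, z forward; pixel columns grow to the right and rows downward; lengths in mm; the calibration is good to about 2 mm. A picture is of the moment at which its call begins: read the wrist's pose just before it. There is no depth.
- manip.hand_in(): hands the job in; it is judged then, once.
Trained networks look in a picture, given as the dict that the camera call returned (one of the last four; its "shot" number tells which), for a name from the list of things; names that differ only in an ending like _2 or _b are one class to them, and where a whole thing is asked for, a point or a joint stands for the part that bears it (a point fixed in the world has none). Each returns a list of dicts, best first, with "confidence" (0 to 1); they miss things now and then, are a little off and sometimes report something else, mostly with a low value. They report only what shows in the picture. A call takes as long as a camera call. They do not tell look-alikes from the thing itself.
- boxes_of(picture, name): "uv" ([column, row] in pixels, amid what is visible of it).
The state is a dict: "t": time; "joint_positions": joint angles; "joint_vel": joint speeds; "effort": joint torques, N m; "tool_pos": TCP position; "eef_rot": TCP orientation; "contact_force": force on the tool from outside, world axes, zero at the start; "torque": the same for the moment, N m; "gripper_width": opening from 0.0 (shut) to 1.0 (fully open); "grasp_force": force on a finger pad.
Only numpy, scipy, OpenCV 4.12 (cv2) and the standard library are available. Lean on these libraries where they do the work, as an engineer would, in place of code of your own. Each camera call takes 0.05 s, during which the arm holds its last target. There are 200 camera calls.

## Working session

There is one attempt and no reset: what is moved stays moved. The work goes in short steps, Python scripts to look and compute and a tool call to move; the robot and the scene stay as the last step left them, time stands still between calls to the robot, and variables do not carry over. Pictures are saved under pics/ and viewed, at most 10 in all, crops included, and the job is handed in when it is done.

Besides the shell and the picture viewer there is one more tool, called in YAML: its name, and indented under it one key for each argument. apply_moves: Moves the arm, as the interface text tells. Its arguments: {"type":"object","properties":{"rows":{"type":"array"},"newtons":{"type":"number"}},"required":["rows"]}

```bash
mkdir -p pics; cat > h.py <<'E'
import numpy as np, cv2
from scipy.spatial.transform import Rotation as R
from bench import get_obs, snapshot, manip, boxes_of
def P(s):
    M=np.eye(4);M[:3,:3]=R.from_rotvec(np.ravel(s["rvec"])).as_matrix();M[:3,3]=np.ravel(s["tvec"]);return M
def proj(s,X,M=None):
    M=P(s) if M is None else M
    c=np.atleast_2d(X)@M[:3,:3].T+M[:3,3];q=c@np.asarray(s["intrinsics"]).T;return q[:,:2]/q[:,2:]
def ray(s,uv,M=None):
    M=P(s) if M is None else M
    d=M[:3,:3].T@np.linalg.inv(s["intrinsics"])@np.r_[uv,1.];o=-M[:3,:3].T@M[:3,3];return o,d/np.linalg.norm(d)
def onz(s,uv,z,M=None):
    o,d=ray(s,uv,M);return o+d*(z-o[2])/d[2]
def tri(a,b):
    A=np.zeros((3,3));y=np.zeros(3)
    for o,d in(a,b):
        Q=np.eye(3)-np.outer(d,d);A+=Q;y+=Q@o
    return np.linalg.solve(A,y)
def save(s,n): cv2.imwrite("pics/"+n,cv2.cvtColor(s["color"],cv2.COLOR_RGB2BGR))
E
python3 - <<'E'
from h import *
o=get_obs();print({k:np.round(v,3).tolist() for k,v in o.items()},manip.nose_length)
a=snapshot("scene");b=snapshot("top");save(a,"s.png");save(b,"t.png")
for s in(a,b):
  print(np.round(ray(s,[280,210]),2).tolist())
  for n in "house house_tower house_yellow house_front house_blue plinth camera_stand camera_head mug paint_jar ink_bottle".split():
    print(n,[(np.round(d["uv"]).tolist(),round(d["confidence"],2)) for d in boxes_of(s,n)][:4])
E
```

```text
{'t': 0.0, 'joint_positions': [-1.246, 0.418, -0.01, 1.614, 0.005, 1.111, -0.053], 'joint_vel': [0.001, 0.001, 0.001, -0.001, -0.001, 0.001, -0.001], 'effort': [-0.0, -86.44, 0.678, -43.493, 0.019, 0.007, -0.0], 'tool_pos': [223.444, 583.339, 238.652], 'eef_rot': [-0.571, -3.089, 0.002], 'contact_force': [-0.123, -0.566, -0.133], 'torque': [0.042, 0.028, -0.051], 'grasp_force': 0.0, 'gripper_width': 0.998} 8.0
[[1134.61, -1003.97, 898.31], [-0.41, 0.73, -0.55]]
house [([234.0, 270.0], 0.82)]
house_tower [([238.0, 269.0], 0.82)]
house_yellow [([237.0, 270.0], 0.91)]
house_front [([234.0, 269.0], 0.76)]
house_blue [([238.0, 270.0], 0.74), ([284.0, 250.0], 0.53)]
plinth [([236.0, 226.0], 0.92), ([285.0, 249.0], 0.77)]
camera_stand [([339.0, 158.0], 0.84)]
camera_head [([338.0, 119.0], 0.65)]
mug [([176.0, 338.0], 0.6), ([338.0, 153.0], 0.41)]
paint_jar [([320.0, 298.0], 0.79)]
ink_bottle [([352.0, 250.0], 0.96)]
[[385.58, -45.33, 1672.31], [0.14, 0.01, -0.99]]
house [([340.0, 229.0], 0.78)]
house_tower [([338.0, 225.0], 0.75)]
house_yellow [([340.0, 226.0], 0.8), ([147.0, 202.0], 0.52)]
house_front [([339.0, 227.0], 0.64)]
house_blue [([340.0, 225.0], 0.83)]
plinth [([275.0, 220.0], 0.94), ([265.0, 277.0], 0.88)]
camera_stand [([153.0, 210.0], 0.74)]
camera_head [([145.0, 204.0], 0.66)]
mug [([148.0, 202.0], 0.75), ([420.0, 226.0], 0.6)]
paint_jar [([322.0, 157.0], 0.63), ([338.0, 231.0], 0.18)]
ink_bottle [([255.0, 160.0], 0.64)]
```

View pics/s.png

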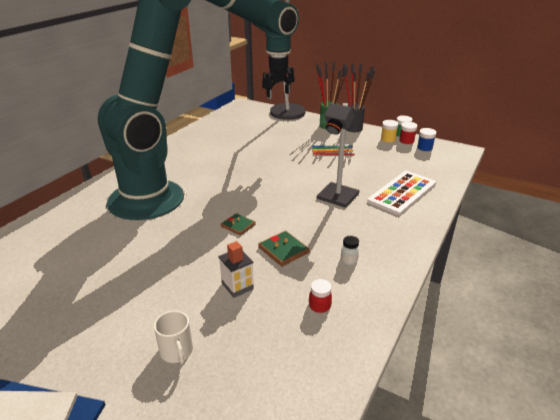

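View pics/t.png

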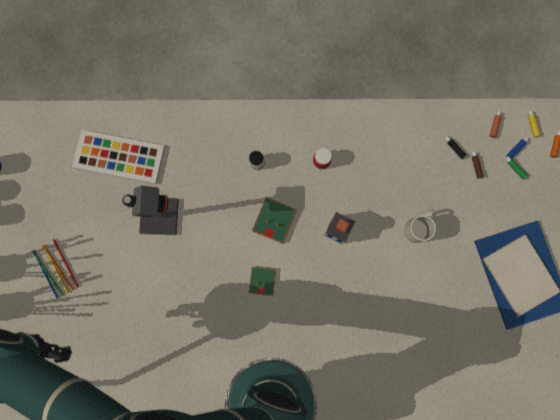

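The scene view shows the house at (236,270), the large plinth at (284,249) with the small look-alike at (237,225), and the camera stand at (338,150). In the top view the house is at (340,228), the large plinth at (273,220) and the stand at (155,212). I'll zoom in for corners.

```bash
python3 - <<'E'
import cv2,numpy as np
t=cv2.imread("pics/t.png");s=cv2.imread("pics/s.png")
def c(i,x0,y0,w,h,k,n):
    j=cv2.resize(i[y0:y0+h,x0:x0+w],None,fx=k,fy=k,interpolation=cv2.INTER_CUBIC)
    for x in range(0,w,10): cv2.putText(j,str(x0+x),(x*k,8),0,.3,(255,0,255),1);cv2.line(j,(x*k,10),(x*k,14),(255,0,255),1)
    for y in range(0,h,10): cv2.putText(j,str(y0+y),(0,y*k+3),0,.3,(255,0,255),1)
    return j
a=c(t,115,175,78,75,5,"");b=c(t,245,185,120,65,5,"")
z=np.zeros((600,800,3),np.uint8);z[:375,:390]=a;cv2.imwrite("pics/ct.png",np.hstack([a,np.vstack([c(t,245,190,80,60,5,""),np.zeros((75,400,3),np.uint8)])]))
h=c(s,310,95,60,115,5,"");g=c(s,215,225,100,75,4,"");g2=np.zeros((575,400,3),np.uint8);g2[:300]=g
g2[310:575,:325]=c(t,318,200,65,53,5,"")
cv2.imwrite("pics/cs.png",np.hstack([h,g2]))
E
```

```text
(no output)
```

View pics/ct.png

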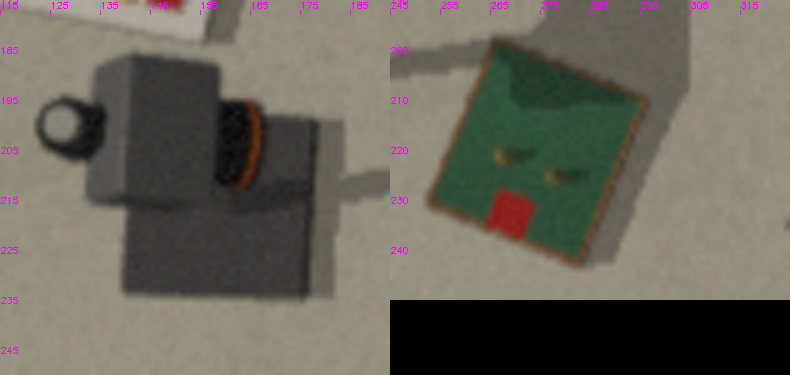

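View pics/cs.png

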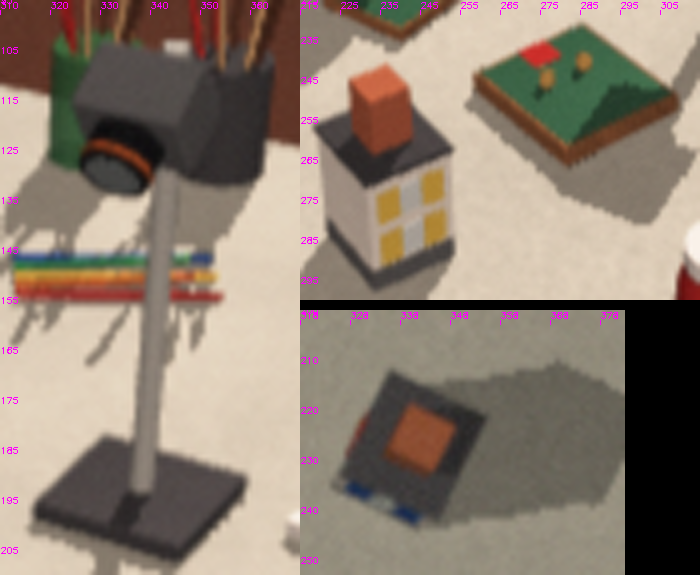

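The crops give clear plinth corners with the mat on the robot side, the roof, tower and base corners of the house (blank wall left, yellow wall right in the scene view), the stand foot and the lens ring. Next I fit poses to these.

```bash
cat > fit.py <<'E'
from h import *
from scipy.optimize import least_squares as LS
def T(p): return R.from_euler("z",p[-1]).as_matrix(),np.r_[p[:2],p[2] if len(p)==4 else 0]
def fit(sets,p0):
    def f(p):
        r,t=T(p);return np.concatenate([(proj(s,np.array(m)@r.T+t)-np.array(u)).ravel() for s,m,u in sets])
    return min((LS(f,np.r_[p0,y],x_scale=[50]*len(p0)+[.5]) for y in np.arange(4)*np.pi/2),key=lambda r:r.cost)
E
python3 - <<'E'
from fit import *
a=snapshot("scene");b=snapshot("top")
pl=[(-60,55,18),(-60,-55,18),(60,-55,18),(60,55,18)]
pt=[(253,231),(283,243),(296.6,210),(265.6,197.6)];ps=[(285.5,231.8),(258.8,243.8),(282,262),(310,249.5)]
for S in([(b,pl,pt)],[(a,pl,ps)],[(a,pl,ps),(b,pl,pt)]):
  for p0 in([500,50],[500,50,0]):
    r=fit(S,p0);print("plinth",np.round(r.x,2),round(r.cost,1))
hm=[(32,-35,100),(-32,35,100),(32,35,100),(32,35,0),(32,-35,0),(-32,35,0),(-15,-15,145)]
hs=[(218.75,256.3),(253.3,262.5),(233.3,271.8),(234.3,297.5),(222.5,282),(253.3,288.8)]
tw=[(15,-15,145),(-15,-15,145),(-15,15,145),(15,15,145)];ts=[(227.3,245.5),(236.5,241.3),(242.8,247.5),(233.5,251.3)]
S=[(a,hm[:6]+tw,hs+ts)]
for p0 in([480,-150],[480,-150,0]):
  r=fit(S,p0);print("house",np.round(r.x,2),round(r.cost,1))
r_,t=T(r.x)
for z,h in((100,(32,35)),(145,(15,15))):
  print(z,np.round(proj(b,np.array([(i*h[0],j*h[1],z) for i,j in((1,1),(1,-1),(-1,-1),(-1,1))])@r_.T+t),1).tolist())
fm=[(60,60,16),(-60,60,16),(-60,-60,16),(60,-60,16)]
# foot: free labelling by symmetric quarter turns
ft=[(139.4,233.6),(176.6,234.4),(178.6,198.6)]
for u in ft: print("foot top",np.round(onz(b,u,16),0))
for u in[(331.6,182.4),(359.4,191),(346,205),(316.6,195.6)]: print("foot scene",np.round(onz(a,u,16),0))
print("col top",onz(b,(128,200),350).round(), onz(a,(345.2,103.5),350).round())
A=ray(a,(333.4,129.4));B=ray(b,(164,204.2));L=tri(A,B);print("lens",L.round(1),[np.linalg.norm(np.cross(L-o,d)).round(1) for o,d in(A,B)])
for n,U,V in(("mug",(176,318),(420,226)),("jar",(320,288),(322,157)),("ink",(351,242),(255,160))): print(n,tri(ray(a,U),ray(b,V)).round())
E
```

```text
plinth [580.06 -13.03   5.9 ] 1.2
plinth [585.36 -12.14 -45.42   5.9 ] 0.3
plinth [ 5.8751e+02 -1.5460e+01 -4.0000e-01] 1.8
plinth [ 5.691e+02  1.784e+01 -2.999e+01 -3.900e-01] 0.8
plinth [ 5.8337e+02 -1.3170e+01 -3.9000e-01] 7.7
plinth [ 5.8269e+02 -1.1370e+01 -5.4100e+00 -3.9000e-01] 4.8
house [ 553.09 -219.96    4.26] 6.1
house [ 538.27 -200.15  -20.75    4.26] 4.6
100 [[347.9, 225.1], [338.6, 245.2], [320.1, 236.5], [329.4, 216.4]]
145 [[341.9, 227.0], [337.8, 235.9], [328.9, 231.7], [333.0, 222.8]]
foot top [541. 425.  16.]
foot top [537. 305.  16.]
foot top [655. 300.  16.]
foot scene [552. 419.  16.]
foot scene [667. 411.  16.]
foot scene [661. 299.  16.]
foot scene [544. 305.  16.]
col top [598. 362. 350.] [599. 373. 350.]
lens [597.6 283.7 292. ] [np.float64(3.3), np.float64(3.3)]
mug [ 550. -465.   98.]
jar [ 780. -168.   57.]
ink [774.  50.  61.]
```

```bash
cat > plan.py <<'E'
from h import *
import json
def down(xyaw): # tool z down, tool x at world yaw
    c,s=np.cos(xyaw),np.sin(xyaw);return np.array([[c,s,0],[s,-c,0],[0,0,-1.]])
def cur():
    o=get_obs();return np.array(o["tool_pos"]),R.from_rotvec(o["eef_rot"]).as_matrix()
def plan(p1,R1,n=None,jaw=1,start=None,vmm=55,vdeg=9.5):
    p0,R0=start if start else cur()
    rv=R.from_matrix(R0.T@R1).as_rotvec();d=np.asarray(p1)-p0
    n=n or int(np.ceil(max(np.linalg.norm(d)/vmm,np.degrees(np.linalg.norm(rv))/vdeg,1)))
    p,r=p0.copy(),R0.copy();rows=[]
    for k in range(1,n+1):
        pk=p0+d*k/n;rk=R0@R.from_rotvec(rv*k/n).as_matrix()
        sh=np.round(r.T@(pk-p)/200,3);w=np.round(R.from_matrix(r.T@rk).as_rotvec()/(np.pi/4),3)
        rows.append([(w+0.).tolist(),(sh+0.).tolist(),jaw])
        p=p+r@sh*200;r=r@R.from_rotvec(w*np.pi/4).as_matrix()
    for i in range(0,n,8): print(json.dumps(rows[i:i+8]))
    return p,r
E
python3 - <<'E'
from plan import *
s=plan([560,-10,380],down(1.12),14)
E
```

```text
[[[0.0, 0.0, 0.151], [-0.188, -0.155, -0.05], 1], [[0.0, 0.0, 0.15], [-0.205, -0.132, -0.05], 1], [[0.0, 0.0, 0.151], [-0.219, -0.106, -0.051], 1], [[0.0, 0.0, 0.15], [-0.23, -0.08, -0.05], 1], [[0.0, 0.0, 0.151], [-0.238, -0.053, -0.05], 1], [[0.0, 0.0, 0.151], [-0.243, -0.023, -0.05], 1], [[0.0, 0.0, 0.15], [-0.244, 0.005, -0.051], 1], [[0.0, 0.0, 0.151], [-0.241, 0.033, -0.05], 1]]
[[[0.0, 0.0, 0.15], [-0.236, 0.062, -0.05], 1], [[0.0, 0.0, 0.151], [-0.226, 0.089, -0.05], 1], [[0.0, 0.0, 0.15], [-0.215, 0.116, -0.051], 1], [[0.0, 0.0, 0.151], [-0.2, 0.14, -0.05], 1], [[0.0, 0.0, 0.151], [-0.181, 0.162, -0.05], 1], [[0.0, 0.0, 0.15], [-0.161, 0.183, -0.05], 1]]
```

apply_moves:
  rows:
    - [[0,0,0.15],[-0.188,-0.155,-0.05],1]
    - [[0,0,0.15],[-0.205,-0.132,-0.05],1]
    - [[0,0,0.15],[-0.22,-0.106,-0.05],1]
    - [[0,0,0.15],[-0.23,-0.08,-0.05],1]
    - [[0,0,0.15],[-0.238,-0.053,-0.05],1]
    - [[0,0,0.15],[-0.243,-0.023,-0.05],1]
    - [[0,0,0.15],[-0.244,0.005,-0.05],1]
    - [[0,0,0.15],[-0.241,0.033,-0.05],1]

```text
t: 2.3
tool_pos: [417.1, 243.1, 319.9]
eef_rot: [1.916, 2.489, 0.001]
contact_force: [0.8, -0.0, 0.3]
gripper_width: 1.001
grasp_force: 0.0
```

apply_moves:
  rows:
    - [[0,0,0.15],[-0.236,0.062,-0.05],1]
    - [[0,0,0.15],[-0.226,0.089,-0.05],1]
    - [[0,0,0.15],[-0.215,0.116,-0.05],1]
    - [[0,0,0.15],[-0.2,0.14,-0.05],1]
    - [[0,0,0.15],[-0.181,0.162,-0.05],1]
    - [[0,0,0.15],[-0.161,0.183,-0.05],1]
    - [[0,0,0],[0,0,0],1]

```text
t: 3.18
tool_pos: [562.9, -12.6, 379.8]
eef_rot: [2.66, 1.667, -0.0]
contact_force: [0.3, -0.3, -1.1]
gripper_width: 0.997
grasp_force: 0.0
```

```bash
cat >> plan.py <<'E'
def wrist(n):
    p,r=cur();s=snapshot("wrist");T=np.eye(4);T[:3,:3]=r;T[:3,3]=p
    M=np.linalg.inv(T@np.array(s["T_tool_cam"]));save(s,n+".png");np.savez("pics/"+n,M=M,K=s["intrinsics"]);return s,M
def load(n):
    z=np.load("pics/"+n+".npz");return dict(intrinsics=z["K"]),z["M"]
E
python3 - <<'E'
from plan import *
o=get_obs();print(o["t"],np.round(o["tool_pos"],1),np.round(o["joint_positions"],3),np.round(cur()[1],3).tolist())
s,M=wrist("w1");print(np.round(np.array(s["T_tool_cam"]),2).tolist())
print(proj(s,[[583,-13,18],[553,-220,145]],M))
for n in("plinth","house"):print([(np.round(d["uv"]).tolist(),round(d["confidence"],2)) for d in boxes_of(s,n)])
plan([545,-190,330],down(1.12))
E
```

```text
3.175 [562.9 -12.6 379.8] [-0.551  0.234  0.631  1.596 -0.139  1.356 -0.354] [[0.436, 0.9, 0.001], [0.9, -0.436, -0.002], [-0.001, 0.002, -1.0]]
[[0.0, -0.95, -0.31, 79.17], [1.0, 0.0, 0.0, -0.35], [0.0, -0.31, 0.95, -134.58], [0.0, 0.0, 0.0, 1.0]]
[[288.83140369 156.16391402]
 [332.3640859  301.93700945]]
[([183.0, 184.0], 0.85), ([288.0, 154.0], 0.59), ([327.0, 277.0], 0.22)]
[([323.0, 275.0], 0.84)]
[[[0.0, 0.0, 0.002], [-0.214, 0.078, 0.061], 1], [[0.0, 0.0, 0.003], [-0.214, 0.079, 0.062], 1], [[0.0, 0.0, 0.002], [-0.214, 0.079, 0.061], 1], [[-0.001, 0.0, 0.003], [-0.214, 0.08, 0.061], 1]]
```

View pics/w1.png

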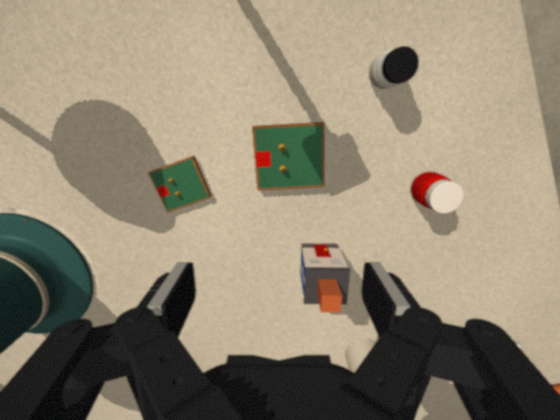

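The wrist view shows the large plinth at about (290,156) with mat left, and the house at (325,272) with the tower at (330,295), both matching the fits. Now a closer view of the house.

apply_moves:
  rows:
    - [[0,0,0],[-0.175,0.09,0.06],1]
    - [[0,0,0],[-0.175,0.09,0.06],1]
    - [[0,0,0],[-0.175,0.09,0.06],1]
    - [[0,0,0],[-0.175,0.09,0.06],1]
    - [[0,0,0],[0,0,0],1]

```text
t: 3.95
tool_pos: [565.9, -168.1, 330.5]
eef_rot: [-2.658, -1.674, 0.002]
contact_force: [0.0, -0.5, 0.0]
gripper_width: 1.003
grasp_force: 0.0
```

```bash
python3 - <<'E'
from plan import *
s,M=wrist("w2");print(get_obs()["t"],cur()[0].round(1))
def quad(img,lo,hi,near,n=4):
    hsv=cv2.cvtColor(img,cv2.COLOR_BGR2HSV);m=cv2.inRange(hsv,lo,hi)
    cs=[c for c in cv2.findContours(cv2.morphologyEx(m,cv2.MORPH_CLOSE,np.ones((5,5))),0,1)[0] if cv2.contourArea(c)>60]
    c=min(cs,key=lambda c:np.linalg.norm(c.reshape(-1,2).mean(0)-near))
    return cv2.minAreaRect(c),cv2.approxPolyDP(cv2.convexHull(c),4,True).reshape(-1,2).tolist(),cv2.contourArea(c)
s1,M1=load("w1");i1=cv2.imread("pics/w1.png")
q=quad(i1,(50,80,30),(90,255,200),(290,156));print(q)
X=np.array([onz(s1,u,18,M1) for u in q[1]]);print(X.round(1).tolist(),X.mean(0).round(1))
print("mat",onz(s1,quad(i1,(0,180,100),(6,255,255),(263,159))[0][0],18,M1).round(1))
print("tower",proj(s,[[553,-220,145]],M),quad(cv2.imread("pics/w2.png"),(4,130,100),(12,255,255),proj(s,[[553,-220,145]],M)[0]))
E
```

```text
4.0 [ 566.5 -166.4  330.9]
(((289.6712951660156, 156.254150390625), (58.28774642944336, 65.64598083496094), 86.98721313476562), [[321, 127], [321, 183], [260, 186], [256, 129]], 3351.0)
[[651.1, 7.3, 18.0], [613.9, -79.9, 18.0], [515.2, -38.2, 18.0], [553.1, 51.1, 18.0]] [583.3 -14.9  18. ]
mat [540.5   2.2  18. ]
tower [[287.70016262 228.82723963]] (((286.0, 225.0), (34.0, 26.0), 90.0), [[296, 208], [298, 241], [274, 241], [274, 209]], 841.5)
```

View pics/w2.png

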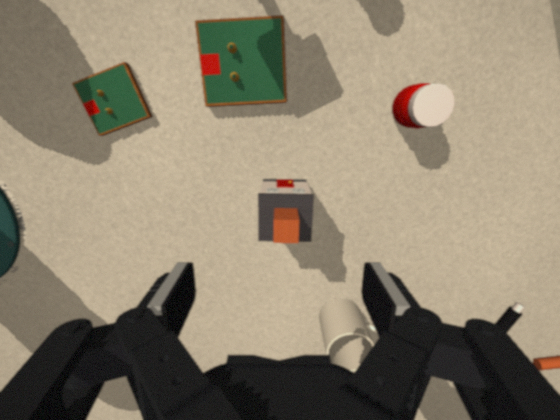

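The w2 picture shows the house square in the image: roof corners about (258,194) to (313,242), tower top at about (286,227), door at the top, plinth at (243,62). Now I triangulate between w1 and w2.

```bash
python3 - <<'E'
from plan import *
s1,M1=load("w1");s2,M2=load("w2");I=[cv2.imread(f"pics/w{k}.png") for k in(1,2)]
def ext(i,lo,hi,near):
    m=cv2.inRange(cv2.cvtColor(i,cv2.COLOR_BGR2HSV),lo,hi);m=cv2.morphologyEx(m,cv2.MORPH_CLOSE,np.ones((5,5)))
    c=min([c for c in cv2.findContours(m,0,1)[0] if cv2.contourArea(c)>60],key=lambda c:np.linalg.norm(c.reshape(-1,2).mean(0)-near)).reshape(-1,2)
    return [c[np.argmax(c@np.array(d))] for d in((-1,-1),(1,-1),(1,1),(-1,1))]
for n,lo,hi,a,b in(("tower",(4,130,80),(12,255,255),(330,297),(286,225)),("green",(50,80,30),(90,255,200),(290,156),(243,62))):
    A,B=ext(I[0],lo,hi,a),ext(I[1],lo,hi,b)
    for u,v in zip(A,B): print(n,u,v,tri(ray(s1,u,M1),ray(s2,v,M2)).round(1))
rc=np.array([onz(s2,u,100,M2) for u in((258,194),(313,194),(313,242),(258,242))]);print("roof",rc[:,:2].round(1).tolist(),rc.mean(0).round(1))
print([np.linalg.norm(rc[i]-rc[(i+1)%4]).round(1) for i in range(4)])
e=rc[1]+rc[2]-rc[0]-rc[3];print("yaw of imgright",np.arctan2(e[1],e[0]))
tc=np.array([onz(s2,u,145,M2) for u in((274,241),(298.5,241))]);print("tower back edge",tc.round(1).tolist(),np.linalg.norm(tc[0]-tc[1]))
print("tool",cur()[0].round(1),cur()[1].round(3).tolist())
E
```

```text
tower [319 279] [275 208] [ 544.5 -202.6  101.6]
tower [337 281] [297 209] [ 570.4 -214.1  108.5]
tower [339 311] [297 242] [ 555.5 -241.6  142.3]
tower [321 311] [273 240] [ 532.1 -223.4  150.3]
green [256 129] [199  24] [552.6  51.1  18.8]
green [321 127] [279  19] [650.3   8.2  26.7]
green [321 183] [282  98] [613.4 -80.8  14.9]
green [260 186] [208 102] [513.8 -39.   14.1]
roof [[532.1, -176.3], [596.8, -207.2], [569.6, -270.1], [501.2, -237.5]] [ 549.9 -222.8  100. ]
[np.float64(71.7), np.float64(68.6), np.float64(75.8), np.float64(68.6)]
yaw of imgright -0.4448726658319901
tower back edge [[531.4, -227.3, 145.0], [558.1, -240.0, 145.0]] 29.557861037360283
tool [ 566.5 -166.4  330.9] [[0.43, 0.903, -0.001], [0.903, -0.43, 0.0], [-0.0, -0.001, -1.0]]
```

apply_moves:
  rows:
    - [[0,0,0],[-0.14,0.024,0.2],1]
    - [[0,0,0],[-0.14,0.023,0.2],1]
    - [[0,0,0],[0,0,0.2],1]
    - [[0,0,0],[0,0,0.2],1]
    - [[0,0,0],[0,0,0.18],1]
    - [[0,0,0],[0,0,0.105],1]
    - [[0,0,0],[0,0,0],1]
  newtons: 60

```text
t: 4.88
tool_pos: [551.2, -219.9, 113.7]
eef_rot: [-2.654, -1.678, 0.001]
contact_force: [0.4, -0.1, 1.0]
gripper_width: 1.001
grasp_force: 0.0
```

```bash
python3 - <<'E'
from plan import *
o=get_obs();print(o["t"],cur()[0].round(1),o["contact_force"],np.round(o["joint_positions"],2))
s,M=wrist("w3");print(proj(s,[[551,-221,145]],M))
E
```

```text
4.875 [ 551.2 -219.9  113.7] [ 0.39387672 -0.1448517   1.03974857] [-0.12  0.58  0.59  1.81 -0.41  0.88  0.22]
[[279.51938837 311.41803209]]
```

View pics/w3.png

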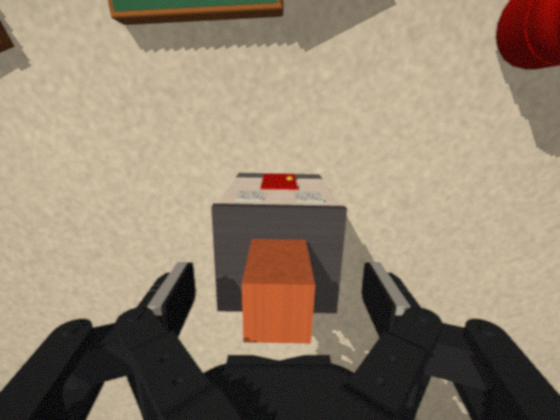

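The w3 picture shows the tower (245–315, 240–340) centred and square between the open fingers, so I close, then lift slightly.

apply_moves:
  rows:
    - [[0,0,0],[0,0,0],0]
    - [[0,0,0],[0,0,0],0]
    - [[0,0,0],[0,0,0],0]
    - [[0,0,0],[0,0,0],0]
    - [[0,0,0],[0,0,0],0]
    - [[0,0,0],[0,0,0],0]
  newtons: 80

```text
t: 5.68
tool_pos: [551.4, -221.0, 115.0]
eef_rot: [2.656, 1.677, 0.001]
contact_force: [-2.1, 1.3, 7.2]
gripper_width: 0.342
grasp_force: 78.3
```

```bash
python3 - <<'E'
from plan import *
o=get_obs();print(o["t"],cur()[0].round(1),o["contact_force"],o["gripper_width"],o["grasp_force"])
a=1.53;d=np.array([np.cos(a),np.sin(a),0]);u=np.array([0,0,1.]);c,s_=np.cos(np.radians(35)),np.sin(np.radians(35))
cx=c*d+s_*u;cz=-s_*d+c*u;cy=np.cross(cz,cx)
lens=np.array([597.6,283.7,292]);F=lens-160*cx;print("focus",F.round(1))
g=113.7
def show(hx,hy,off): # house axes; wall point offset
    H=np.c_[hx,hy,cz];T=np.c_[-hx,hy,-cz];return F-H@np.array(off)+cz*g,T
Y=show(-cy,cx,(0,35,55));Fr=show(-cx,-cy,(-32,0,55));B=show(cy,-cx,(0,-35,55))
for q in(Y,Fr,B): print(q[0].round(1),np.linalg.det(q[1]).round(2))
np.savez("show",Y0=Y[0],Y1=Y[1],F0=Fr[0],F1=Fr[1],B0=B[0],B1=B[1])
p,r=cur();q=plan(p+[0,0,120],r,4,0)
print("Y");plan(*Y,jaw=0,start=(p+[0,0,120],r),vdeg=8)
E
```

```text
5.675 [ 551.4 -221.   115. ] [-2.10623454  1.33148412  7.22890258] 0.3418408496072317 78.34792613983154
focus [592.3 152.7 200.2]
[589.7  90.5 228.2] 1.0
[589.8  92.9 230. ] 1.0
[589.7  90.5 228.2] 1.0
[[[0.0, 0.0, 0.0], [0.0, 0.0, -0.15], 0], [[0.0, 0.0, 0.0], [0.0, 0.0, -0.15], 0], [[0.0, 0.0, 0.0], [0.0, 0.0, -0.15], 0], [[0.0, 0.0, 0.0], [0.0, 0.0, -0.15], 0]]
Y
[[[-0.034, 0.051, -0.162], [0.099, -0.033, 0.002], 0], [[-0.033, 0.051, -0.161], [0.103, -0.02, 0.006], 0], [[-0.034, 0.051, -0.162], [0.104, -0.008, 0.009], 0], [[-0.033, 0.051, -0.161], [0.103, 0.005, 0.014], 0], [[-0.034, 0.051, -0.162], [0.102, 0.019, 0.018], 0], [[-0.034, 0.051, -0.161], [0.097, 0.03, 0.022], 0], [[-0.033, 0.051, -0.162], [0.093, 0.041, 0.027], 0], [[-0.034, 0.051, -0.161], [0.084, 0.052, 0.033], 0]]
[[[-0.033, 0.051, -0.162], [0.077, 0.062, 0.036], 0], [[-0.034, 0.051, -0.162], [0.066, 0.069, 0.042], 0], [[-0.033, 0.051, -0.161], [0.056, 0.076, 0.046], 0], [[-0.034, 0.051, -0.162], [0.043, 0.081, 0.049], 0], [[-0.033, 0.051, -0.161], [0.031, 0.084, 0.054], 0], [[-0.034, 0.051, -0.162], [0.018, 0.087, 0.057], 0], [[-0.034, 0.051, -0.161], [0.005, 0.086, 0.059], 0]]
```

apply_moves:
  rows:
    - [[0,0,0],[0,0,-0.08],0]
    - [[0,0,0],[0,0,-0.15],0]
    - [[0,0,0],[0,0,-0.17],0]
    - [[0,0,0],[0,0,-0.15],0]
    - [[0,0,0],[0,0,-0.05],0]
    - [[0,0,0],[0,0,0],0]

```text
t: 6.42
tool_pos: [551.2, -220.9, 234.5]
eef_rot: [2.656, 1.677, 0.001]
contact_force: [-1.0, 0.6, -3.1]
gripper_width: 0.34
grasp_force: 79.2
```

apply_moves:
  rows:
    - [[-0.034,0.051,-0.162],[0.1,-0.033,0.002],0]
    - [[-0.034,0.051,-0.162],[0.103,-0.02,0.006],0]
    - [[-0.034,0.051,-0.162],[0.104,-0.008,0.009],0]
    - [[-0.034,0.051,-0.162],[0.103,0.005,0.014],0]
    - [[-0.034,0.051,-0.162],[0.102,0.019,0.018],0]
    - [[-0.034,0.051,-0.162],[0.097,0.03,0.022],0]
    - [[-0.034,0.051,-0.162],[0.093,0.041,0.027],0]
    - [[-0.034,0.051,-0.162],[0.084,0.052,0.033],0]

```text
t: 7.42
tool_pos: [571.0, -54.0, 229.2]
eef_rot: [1.452, 2.717, 0.575]
contact_force: [0.6, -0.9, -2.6]
gripper_width: 0.344
grasp_force: 79.4
```

```bash
python3 - <<'E'
from plan import *
o=get_obs();print(o["t"],cur()[0].round(1),o["gripper_width"],np.round(o["joint_positions"],2))
z=np.load("show.npz");plan(z["Y0"],z["Y1"],jaw=0,vdeg=8)
E
```

```text
7.425 [571.  -54.  229.2] 0.3442300379014133 [-0.05  0.31  0.32  1.87 -0.56  0.96  1.17]
[[[-0.033, 0.051, -0.16], [0.075, 0.062, 0.035], 0], [[-0.034, 0.05, -0.161], [0.066, 0.071, 0.04], 0], [[-0.033, 0.051, -0.16], [0.054, 0.076, 0.045], 0], [[-0.034, 0.05, -0.161], [0.043, 0.082, 0.048], 0], [[-0.033, 0.051, -0.16], [0.03, 0.085, 0.052], 0], [[-0.034, 0.05, -0.161], [0.017, 0.087, 0.055], 0], [[-0.033, 0.051, -0.16], [0.004, 0.086, 0.058], 0]]
```

apply_moves:
  rows:
    - [[-0.034,0.051,-0.16],[0.075,0.062,0.035],0]
    - [[-0.034,0.051,-0.16],[0.066,0.071,0.04],0]
    - [[-0.034,0.051,-0.16],[0.054,0.076,0.045],0]
    - [[-0.034,0.05,-0.16],[0.043,0.082,0.048],0]
    - [[-0.034,0.05,-0.16],[0.03,0.085,0.052],0]
    - [[-0.034,0.05,-0.16],[0.017,0.087,0.055],0]
    - [[-0.034,0.05,-0.16],[0.004,0.086,0.058],0]
    - [[0,0,0],[0,0,0],0]

```text
t: 8.43
tool_pos: [590.5, 90.6, 228.0]
eef_rot: [0.069, 2.982, 0.945]
contact_force: [-0.1, -1.4, -3.4]
gripper_width: 0.341
grasp_force: 79.2
```

```bash
python3 - <<'E'
from plan import *
o=get_obs();print(o["t"],cur()[0].round(1),o["gripper_width"],np.round(o["joint_positions"],2),o["contact_force"])
z=np.load("show.npz");p,r=cur();print("err",(z["Y0"]-p).round(1),np.degrees(R.from_matrix(r.T@z["Y1"]).as_rotvec()).round(1))
a=snapshot("scene");b=snapshot("top");A=a["color"][70:270,190:390];B=b["color"][140:290,120:345]
A=cv2.resize(A,None,fx=2,fy=2);B=cv2.resize(B,(400,267))
im=np.hstack([A,np.vstack([B,np.zeros((133,400,3),np.uint8)])]);cv2.imwrite("pics/y.png",cv2.cvtColor(im,cv2.COLOR_RGB2BGR));save(a,"sy.png");save(b,"ty.png")
print("F");plan(z["F0"],z["F1"],jaw=0,vdeg=8)
E
```

```text
8.425 [590.5  90.6 228. ] 0.34069957572906134 [ 0.04  0.42  0.06  1.77 -0.73  1.11  2.01] [-0.06287361 -1.40270186 -3.39297191]
err [-0.8 -0.2  0.3] [ 0.2  0.1 -0.3]
F
[[[0.001, 0.0, 0.166], [0.0, 0.002, 0.0], 0], [[0.0, 0.001, 0.166], [0.001, 0.001, 0.001], 0], [[0.001, 0.0, 0.165], [0.001, 0.002, 0.0], 0], [[0.0, 0.0, 0.166], [0.001, 0.001, 0.001], 0], [[0.001, 0.001, 0.166], [0.001, 0.001, 0.0], 0], [[0.0, 0.0, 0.166], [0.001, 0.001, 0.001], 0], [[0.001, 0.0, 0.166], [0.002, 0.001, 0.0], 0], [[0.0, 0.0, 0.166], [0.001, 0.001, 0.001], 0]]
[[[0.001, 0.001, 0.165], [0.002, 0.0, 0.0], 0], [[0.0, 0.0, 0.166], [0.002, 0.0, 0.001], 0], [[0.001, 0.0, 0.166], [0.001, 0.001, 0.0], 0], [[0.0, 0.001, 0.166], [0.002, -0.001, 0.001], 0]]
```

View pics/y.png

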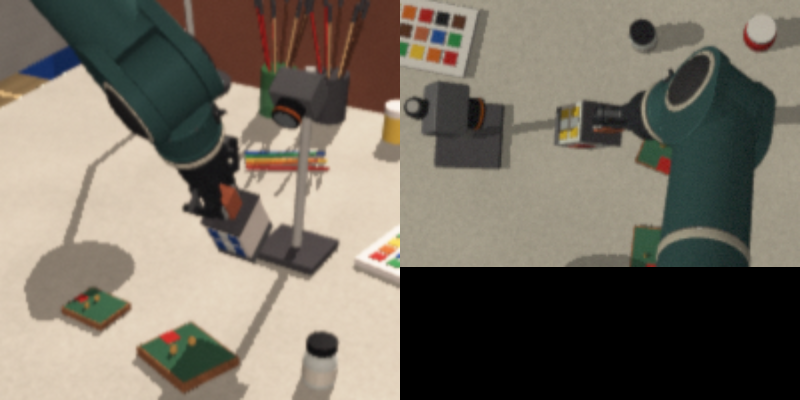

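The picture shows the yellow shutters facing the lens squarely, house centred ahead of it. I hold, then turn to the front and hold.

apply_moves:
  rows:
    - [[0,0,0],[0,0,0],0]
    - [[0,0,0],[0,0,0],0]
    - [[0,0,0],[0,0,0],0]
    - [[0,0,0],[0,0,0],0]
    - [[0,0,0],[0,0,0],0]
    - [[0,0,0],[0,0,0],0]
    - [[0,0,0],[0,0,0],0]
    - [[0,0,0],[0,0,0],0]

```text
t: 9.52
tool_pos: [591.0, 89.7, 229.7]
eef_rot: [0.07, 2.979, 0.943]
contact_force: [0.8, 0.8, -1.5]
gripper_width: 0.344
grasp_force: 79.2
```

apply_moves:
  rows:
    - [[0,0,0.1],[0,0,0],0]
    - [[0,0,0.17],[0,0,0],0]
    - [[0,0,0.17],[0,0,0],0]
    - [[0,0,0.17],[0,0,0],0]
    - [[0,0,0.17],[0,0,0],0]
    - [[0,0,0.17],[0,0,0],0]
    - [[0,0,0.17],[0,0,0],0]
    - [[0,0,0.17],[0,0,0],0]

```text
t: 10.52
tool_pos: [591.0, 89.7, 229.7]
eef_rot: [-1.398, -2.373, -0.772]
contact_force: [0.7, 0.3, -1.4]
gripper_width: 0.338
grasp_force: 79.1
```

```bash
python3 - <<'E'
from plan import *
o=get_obs();print(o["t"],cur()[0].round(1),o["gripper_width"],np.round(o["joint_positions"],2),o["contact_force"])
z=np.load("show.npz")
print("F");plan(z["F0"],z["F1"],jaw=0,vdeg=7.7)
E
```

```text
10.525 [591.   89.7 229.7] 0.3380888410558836 [-0.09  0.43  0.22  1.77 -0.79  1.15  1.04] [ 0.67251256  0.34479419 -1.36309321]
F
[[[0.001, 0.0, 0.14], [0.003, 0.0, 0.002], 0], [[0.002, 0.0, 0.139], [0.003, 0.0, 0.001], 0], [[0.001, -0.001, 0.14], [0.003, 0.0, 0.002], 0], [[0.002, 0.0, 0.14], [0.003, -0.001, 0.002], 0], [[0.001, 0.0, 0.139], [0.003, -0.001, 0.001], 0]]
```

apply_moves:
  rows:
    - [[0.001,0,0.14],[0.003,0,0.002],0]
    - [[0.001,0,0.14],[0.003,0,0.002],0]
    - [[0.001,0,0.14],[0.003,0,0.002],0]
    - [[0.001,0,0.14],[0.003,0,0.002],0]
    - [[0.001,0,0.14],[0.003,0,0.001],0]
    - [[0,0,0],[0,0,0],0]
    - [[0,0,0],[0,0,0],0]
    - [[0,0,0],[0,0,0],0]

```text
t: 11.52
tool_pos: [590.2, 92.9, 229.9]
eef_rot: [-1.911, -1.842, -0.608]
contact_force: [-0.1, 0.5, -2.7]
gripper_width: 0.344
grasp_force: 79.2
```

apply_moves:
  rows:
    - [[0,0,0],[0,0,0],0]
    - [[0,0,0],[0,0,0],0]
    - [[0,0,0],[0,0,0],0]
    - [[0,0,0],[0,0,0],0]
    - [[0,0,0],[0,0,0],0]
    - [[0,0,0],[0,0,0],0]
    - [[0,0,0],[0,0,0],0]

```text
t: 12.4
tool_pos: [590.2, 93.0, 229.9]
eef_rot: [-1.912, -1.841, -0.607]
contact_force: [0.9, 0.2, -2.2]
gripper_width: 0.344
grasp_force: 79.2
```

```bash
python3 - <<'E'
from plan import *
from fit import *
o=get_obs();p,r=cur();print(o["t"],p.round(1),np.round(o["joint_positions"],2))
z=np.load("show.npz");print("err",(z["F0"]-p).round(1),np.degrees(R.from_matrix(r.T@z["F1"]).as_rotvec()).round(1))
print("B");plan(z["B0"],z["B1"],jaw=0,vdeg=8)
E
```

```text
12.4 [590.2  93.  229.9] [-0.15  0.43  0.31  1.78 -0.82  1.17  0.51]
err [-0.3 -0.1  0.1] [ 0.1 -0.1  0.2]
B
[[[0.0, 0.0, 0.167], [-0.001, 0.0, 0.0], 0], [[0.0, 0.0, 0.167], [-0.002, 0.0, 0.0], 0], [[0.0, -0.001, 0.167], [-0.001, 0.0, 0.0], 0], [[0.0, 0.0, 0.167], [-0.001, 0.0, 0.0], 0], [[0.0, 0.0, 0.167], [-0.001, 0.001, 0.0], 0], [[0.0, 0.0, 0.167], [-0.001, 0.001, 0.0], 0], [[0.0, -0.001, 0.167], [-0.001, 0.0, 0.0], 0], [[0.0, 0.0, 0.167], [-0.001, 0.001, 0.0], 0]]
[[[0.0, 0.0, 0.167], [-0.001, 0.001, 0.0], 0], [[0.0, 0.0, 0.167], [0.0, 0.002, 0.0], 0], [[0.0, -0.001, 0.167], [-0.001, 0.001, -0.001], 0], [[0.0, 0.0, 0.167], [0.0, 0.001, 0.0], 0]]
```

apply_moves:
  rows:
    - [[0,0,0.17],[-0.001,0,0],0]
    - [[0,0,0.17],[-0.001,0,0],0]
    - [[0,0,0.17],[-0.001,0,0],0]
    - [[0,0,0.17],[-0.001,0,0],0]
    - [[0,0,0.17],[-0.001,0,0],0]
    - [[0,0,0.17],[-0.001,0.001,0],0]
    - [[0,0,0.17],[-0.001,0.001,0],0]
    - [[0,0,0.17],[-0.001,0.001,0],0]

```text
t: 13.4
tool_pos: [589.8, 91.6, 228.8]
eef_rot: [-2.477, -0.58, -0.217]
contact_force: [-0.2, 1.0, -2.8]
gripper_width: 0.341
grasp_force: 79.1
```

apply_moves:
  rows:
    - [[0,0,0.17],[-0.001,0.001,0],0]
    - [[0,0,0.17],[0,0.001,0],0]
    - [[0,0,0.17],[0,0.001,0],0]
    - [[0,0,0.13],[0,0.001,0],0]
    - [[0,0,0],[0,0,0],0]
    - [[0,0,0],[0,0,0],0]
    - [[0,0,0],[0,0,0],0]
    - [[0,0,0],[0,0,0],0]

```text
t: 14.4
tool_pos: [589.9, 90.8, 228.4]
eef_rot: [-2.529, 0.047, -0.02]
contact_force: [-0.1, 0.0, -2.3]
gripper_width: 0.342
grasp_force: 79.2
```

apply_moves:
  rows:
    - [[0,0,0],[0,0,0],0]
    - [[0,0,0],[0,0,0],0]
    - [[0,0,0],[0,0,0],0]
    - [[0,0,0],[0,0,0],0]
    - [[0,0,0],[0,0,0],0]
    - [[0,0,0],[0,0,0],0]

```text
t: 15.15
tool_pos: [589.9, 90.9, 228.3]
eef_rot: [-2.529, 0.048, -0.02]
contact_force: [1.0, 0.4, -0.9]
gripper_width: 0.342
grasp_force: 79.2
```

```bash
python3 - <<'E'
from plan import *
o=get_obs();p,r=cur();print(o["t"],p.round(1),np.round(o["joint_positions"],2))
z=np.load("show.npz");print("err",(z["B0"]-p).round(1),np.degrees(R.from_matrix(r.T@z["B1"]).as_rotvec()).round(1))
a=snapshot("scene");b=snapshot("top");A=a["color"][70:270,190:390];B=b["color"][140:290,120:345]
A=cv2.resize(A,None,fx=2,fy=2);B=cv2.resize(B,(400,267))
im=np.hstack([A,np.vstack([B,np.zeros((133,400,3),np.uint8)])]);cv2.imwrite("pics/b.png",cv2.cvtColor(im,cv2.COLOR_RGB2BGR))
print("retreat");q=plan([575,30,290],down(1.53),jaw=0,vdeg=8)
print("over");plan([583.5,-14.5,240],down(2.75),jaw=0,start=q,vdeg=8)
E
```

```text
15.15 [589.9  90.9 228.3] [-0.33  0.47  0.54  1.78 -0.91  1.23 -0.99]
err [-0.2 -0.4 -0.1] [-0.1 -0.1  0.2]
retreat
[[[-0.051, -0.051, -0.161], [-0.005, 0.006, -0.036], 0], [[-0.05, -0.051, -0.16], [-0.007, 0.007, -0.035], 0], [[-0.051, -0.051, -0.161], [-0.01, 0.007, -0.035], 0], [[-0.05, -0.051, -0.161], [-0.012, 0.007, -0.033], 0], [[-0.051, -0.051, -0.161], [-0.014, 0.007, -0.033], 0], [[-0.051, -0.051, -0.16], [-0.016, 0.006, -0.033], 0], [[-0.05, -0.051, -0.161], [-0.019, 0.005, -0.031], 0], [[-0.051, -0.051, -0.161], [-0.02, 0.004, -0.03], 0]]
[[[-0.05, -0.051, -0.16], [-0.022, 0.003, -0.03], 0], [[-0.051, -0.051, -0.161], [-0.023, 0.001, -0.028], 0], [[-0.051, -0.051, -0.161], [-0.024, -0.001, -0.028], 0], [[-0.05, -0.051, -0.161], [-0.025, -0.003, -0.026], 0]]
over
[[[0.0, 0.0, -0.173], [-0.025, 0.006, 0.028], 0], [[0.0, 0.0, -0.172], [-0.025, 0.002, 0.027], 0], [[0.0, 0.0, -0.173], [-0.025, -0.001, 0.028], 0], [[0.0, 0.0, -0.172], [-0.024, -0.004, 0.028], 0], [[0.0, 0.0, -0.173], [-0.024, -0.008, 0.028], 0], [[0.0, 0.0, -0.172], [-0.023, -0.011, 0.027], 0], [[0.0, 0.0, -0.173], [-0.021, -0.014, 0.028], 0], [[0.0, 0.0, -0.172], [-0.019, -0.016, 0.028], 0]]
[[[0.0, 0.0, -0.173], [-0.017, -0.019, 0.028], 0]]
```

View pics/b.png

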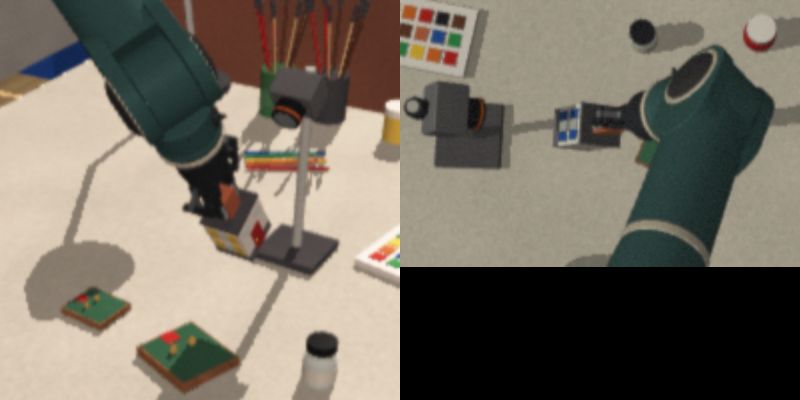

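The picture shows the blue shutters square to the lens. Now I retreat and go upright over the base.

apply_moves:
  rows:
    - [[-0.051,-0.051,-0.161],[-0.005,0.006,-0.036],0]
    - [[-0.051,-0.051,-0.161],[-0.007,0.007,-0.035],0]
    - [[-0.051,-0.051,-0.161],[-0.01,0.007,-0.035],0]
    - [[-0.051,-0.051,-0.161],[-0.012,0.007,-0.033],0]
    - [[-0.051,-0.051,-0.161],[-0.014,0.007,-0.033],0]
    - [[-0.051,-0.051,-0.161],[-0.016,0.006,-0.033],0]
    - [[-0.051,-0.051,-0.161],[-0.019,0.005,-0.031],0]
    - [[-0.051,-0.051,-0.161],[-0.02,0.004,-0.03],0]

```text
t: 16.25
tool_pos: [579.9, 50.2, 269.6]
eef_rot: [-2.544, -1.438, -0.009]
contact_force: [0.4, 0.2, -2.0]
gripper_width: 0.343
grasp_force: 79.2
```

apply_moves:
  rows:
    - [[-0.05,-0.051,-0.161],[-0.022,0.003,-0.03],0]
    - [[-0.05,-0.051,-0.161],[-0.023,0.001,-0.028],0]
    - [[-0.05,-0.051,-0.161],[-0.024,-0.001,-0.028],0]
    - [[-0.05,-0.051,-0.16],[-0.025,-0.003,-0.026],0]
    - [[0,0,-0.17],[-0.025,0.006,0.028],0]
    - [[0,0,-0.17],[-0.025,0.002,0.027],0]
    - [[0,0,-0.17],[-0.025,-0.001,0.028],0]
    - [[0,0,-0.17],[-0.024,-0.004,0.028],0]

```text
t: 17.25
tool_pos: [578.7, 10.2, 267.7]
eef_rot: [1.604, 2.701, -0.001]
contact_force: [0.3, -0.4, -2.6]
gripper_width: 0.344
grasp_force: 79.3
```

apply_moves:
  rows:
    - [[0,0,-0.17],[-0.024,-0.008,0.028],0]
    - [[0,0,-0.17],[-0.023,-0.011,0.027],0]
    - [[0,0,-0.17],[-0.021,-0.014,0.028],0]
    - [[0,0,-0.17],[-0.019,-0.016,0.028],0]
    - [[0,0,-0.17],[-0.017,-0.019,0.028],0]
    - [[0,0,0],[0,0,0],0]

```text
t: 18.0
tool_pos: [583.1, -15.0, 239.8]
eef_rot: [-0.639, -3.075, 0.002]
contact_force: [0.1, -0.2, -1.9]
gripper_width: 0.345
grasp_force: 79.1
```

```bash
python3 - <<'E'
from plan import *
o=get_obs();p,r=cur();print(o["t"],p.round(1),np.round(o["joint_positions"],2),o["contact_force"])
s,M=wrist("w4")
print(np.degrees(np.arctan2(r[1,0],r[0,0])),r.round(3).tolist())
E
```

```text
18.0 [583.1 -15.  239.8] [-0.23  0.35  0.25  1.73 -0.1   1.08  1.22] [ 0.13144707 -0.24657883 -1.93529278]
156.51560200949766 [[-0.917, 0.398, -0.001], [0.398, 0.917, -0.001], [0.0, -0.001, -1.0]]
```

View pics/w4.png

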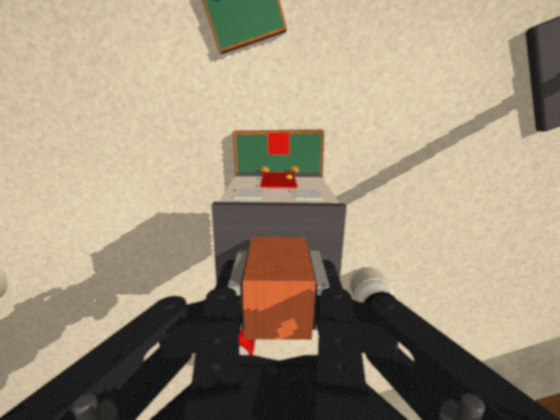

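The w4 picture shows the base square ahead of the house: front edge at (234–323,130), mat at (279,143), peg tips at (265,170) and (294,170), and the roof front edge at (213–345,204). The viewing budget is used, so I measure the offset between house and base numerically.

```bash
python3 - <<'E'
from plan import *
s,M=load("w4");i=cv2.imread("pics/w4.png");hsv=cv2.cvtColor(i,cv2.COLOR_BGR2HSV)
p,r=cur()
def blob(lo,hi,x0,y0,x1,y1,n):
    m=cv2.inRange(hsv,lo,hi)[y0:y1,x0:x1];k=cv2.connectedComponentsWithStats(m)
    for st,c in sorted(zip(k[2][1:].tolist(),k[3][1:].tolist()),key=lambda q:-q[0][4])[:3]: print(n,[st[0]+x0,st[1]+y0,st[2],st[3],st[4]],np.round([c[0]+x0,c[1]+y0],1))
blob((50,80,30),(90,255,200),225,122,335,178,"green");blob((0,180,100),(6,255,255),255,125,305,160,"mat");blob((10,90,80),(28,255,255),250,158,310,182,"brass")
# green blob outer edges per row, rim rows
g=cv2.cvtColor(i,cv2.COLOR_BGR2GRAY).astype(int)
for x in(245,258,300,315):print("col",x,"rows124..134",hsv[124:136,x].tolist())
for y in(140,160): 
  for a in(228,317): print("row",y,a,hsv[y,a:a+12].tolist())
pl=lambda X,c,y:np.array(X)@R.from_euler("z",y).as_matrix().T+np.r_[c,0]
for y in(-.39,-.405):
  print(y,"outer corners",proj(s,pl([(-60,-55,18),(-60,55,18),(-60,-55,18.)],(583.3,-14.9),y),M)[:2].round(1).tolist(),"pegs z33",proj(s,pl([(-12,-18,33),(-12,18,33)],(583.3,-14.9),y),M).round(1).tolist())
# house in hand: house z=TCP offset
H=lambda X,dx:(np.array(X,float)*[-1,1,-1]+[dx,0,115])@r.T+p
for dx in(0,):print("roof front/tower",proj(s,H([(-32,-35,100),(-32,35,100),(-15,-15,145),(-15,15,145),(15,-15,145),(15,15,145)],dx),M).round(1).tolist())
for x in(225,330): print("roof edge col",x,g[196:212,x].tolist())
for y in(210,): print("roof sides",g[y,206:222].tolist(),g[y,338:352].tolist())
t=cv2.inRange(hsv,(4,130,60),(12,255,255));rr=[(y,np.flatnonzero(t[y,230:330])[[0,-1]]+230) for y in(250,270,290,310,325,335,338,341) if t[y,230:330].any()];print(rr)
E
```

```text
green [237, 134, 83, 38, 2324] [279.  153.6]
mat [268, 132, 21, 22, 448] [278.1 142.7]
brass [283, 166, 16, 7, 63] [292.9 169.2]
brass [260, 166, 15, 7, 58] [265.  169.3]
brass [286, 174, 7, 6, 33] [288.9 176.4]
col 245 rows124..134 [[19, 53, 221], [19, 54, 221], [20, 54, 220], [21, 49, 224], [21, 52, 222], [18, 64, 208], [15, 93, 178], [12, 158, 163], [13, 180, 166], [14, 167, 156], [21, 130, 126], [47, 87, 106]]
col 258 rows124..134 [[19, 57, 218], [18, 55, 217], [20, 53, 217], [18, 56, 219], [19, 54, 221], [18, 63, 207], [15, 93, 176], [12, 156, 165], [13, 174, 164], [15, 169, 145], [24, 111, 110], [56, 90, 105]]
col 300 rows124..134 [[20, 56, 219], [19, 55, 218], [19, 53, 217], [19, 56, 213], [18, 61, 206], [15, 84, 179], [13, 137, 155], [13, 172, 156], [15, 175, 150], [19, 139, 130], [39, 93, 107], [63, 93, 107]]
col 315 rows124..134 [[20, 54, 224], [20, 54, 223], [18, 53, 221], [19, 56, 218], [18, 61, 204], [15, 84, 174], [13, 142, 156], [13, 176, 151], [15, 173, 140], [21, 131, 111], [48, 92, 100], [66, 104, 105]]
row 140 228 [[19, 53, 153], [18, 53, 150], [18, 55, 153], [18, 
[... 869 characters left out ...]
, 130.5]] pegs z33 [[263.8, 173.1], [294.0, 172.9]]
roof front/tower [[215.4, 206.3], [344.8, 206.6], [244.2, 279.3], [317.1, 279.4], [246.5, 338.3], [314.1, 338.5]]
roof edge col 225 [173, 173, 172, 171, 161, 139, 91, 66, 65, 75, 80, 83, 80, 82, 79, 81]
roof edge col 330 [169, 170, 169, 170, 170, 162, 138, 93, 63, 65, 73, 80, 82, 82, 80, 82]
roof sides [201, 201, 199, 199, 186, 156, 114, 86, 80, 82, 83, 78, 82, 82, 81, 78] [80, 81, 80, 81, 84, 80, 87, 107, 151, 184, 201, 202, 205, 206]
[(250, array([248, 308])), (270, array([244, 312])), (290, array([242, 315])), (310, array([243, 314])), (325, array([243, 313])), (335, array([244, 310])), (338, array([244, 310])), (341, array([254, 254]))]
```

apply_moves:
  rows:
    - [[0,0,-0.022],[0.002,0.006,0.08],0]
    - [[0,0,0],[0,0,0.12],0]
    - [[0,0,0],[0,0,0.12],0]
    - [[0,0,0],[0,0,0.08],0]
    - [[0,0,0],[0,0,0.03],0]
    - [[0,0,0],[0,0,0],0]

```text
t: 18.8
tool_pos: [583.6, -13.3, 154.1]
eef_rot: [0.61, 3.081, -0.002]
contact_force: [0.5, 0.7, -1.9]
gripper_width: 0.341
grasp_force: 79.1
```

apply_moves:
  rows:
    - [[0,0,0],[0,0,0.015],0]
    - [[0,0,0],[0,0,0.015],0]
    - [[0,0,0],[0,0,0.015],0]
    - [[0,0,0],[0,0,0],0]

```text
t: 19.3
tool_pos: [583.3, -13.4, 144.9]
eef_rot: [-0.61, -3.082, 0.002]
contact_force: [-0.2, 0.2, -2.6]
gripper_width: 0.34
grasp_force: 79.1
```

apply_moves:
  rows:
    - [[0,0,0],[0,0,0.015],0]
    - [[0,0,0],[0,0,0.015],0]
    - [[0,0,0],[0,0,0.015],0]
    - [[0,0,0],[0,0,0],0]

```text
t: 19.8
tool_pos: [583.3, -13.4, 135.8]
eef_rot: [-0.61, -3.082, 0.002]
contact_force: [0.8, -0.3, -1.8]
gripper_width: 0.347
grasp_force: 79.1
```

apply_moves:
  rows:
    - [[0,0,0],[0,0,0.008],0]
    - [[0,0,0],[0,0,0.005],0]
    - [[0,0,0],[0,0,0.003],0]
    - [[0,0,0],[0,0,0],0]

```text
t: 20.3
tool_pos: [583.5, -13.4, 133.0]
eef_rot: [0.61, 3.081, -0.001]
contact_force: [-0.8, -2.2, 0.0]
gripper_width: 0.342
grasp_force: 79.6
```

apply_moves:
  rows:
    - [[0,0,0],[0,0,0.004],0]
    - [[0,0,0],[0,0,0],0]
    - [[0,0,0],[0,0,0],0.45]
    - [[0,0,0],[0,0,0],0.7]
    - [[0,0,0],[0,0,0],1]
    - [[0,0,0],[0,0,0],1]
    - [[0,0,0],[0,0,0],1]
    - [[0,0,0],[0,0,0],1]

```text
t: 21.3
tool_pos: [583.5, -13.4, 132.0]
eef_rot: [0.61, 3.081, -0.002]
contact_force: [-0.3, -1.3, 0.3]
gripper_width: 1.0
grasp_force: 0.0
```

apply_moves:
  rows:
    - [[0,0,0],[0,0,-0.05],1]
    - [[0,0,0],[0,0,-0.15],1]
    - [[0,0,0],[0,0,-0.25],1]
    - [[0,0,0],[0,0,-0.25],1]
    - [[0,0,0],[0.1,0,-0.2],1]
    - [[0,0,0],[0.2,0,0],1]
    - [[0,0,0],[0,0,0],1]

```text
t: 22.18
tool_pos: [526.6, 10.6, 313.5]
eef_rot: [0.608, 3.08, 0.001]
contact_force: [1.6, 0.1, 0.4]
gripper_width: 0.998
grasp_force: 0.0
```

```bash
python3 - <<'E'
from plan import *
o=get_obs();print(o["t"],cur()[0].round(1),o["gripper_width"],o["grasp_force"],o["contact_force"])
s,M=wrist("w5");i=cv2.imread("pics/w5.png");hsv=cv2.cvtColor(i,cv2.COLOR_BGR2HSV)
H=lambda X,z0=18:np.array(X,float)@R.from_euler("z",-.393).as_matrix().T+[582.6,-14,z0]
tw=H([(-15,-15,145),(-15,15,145),(15,15,145),(15,-15,145),(-15,15,100),(-15,-15,100)]);print("pred tower",proj(s,tw,M).round(1).tolist())
u=proj(s,tw,M).mean(0)
m=cv2.inRange(hsv,(4,130,60),(12,255,255));c=min([c for c in cv2.findContours(m,0,1)[0] if cv2.contourArea(c)>100],key=lambda c:np.linalg.norm(c.reshape(-1,2).mean(0)-u));print("tower",cv2.approxPolyDP(cv2.convexHull(c),3,True).reshape(-1,2).tolist())
g=cv2.inRange(hsv,(50,80,30),(90,255,200));print("pred plinth inner",proj(s,H([(-58,-53,18),(-58,53,18),(58,53,18),(58,-53,18)],0),M).round(1).tolist())
pc=proj(s,H([(0,0,18)],0),M)[0]
c=max(cv2.findContours(cv2.morphologyEx(g,8 if 0 else cv2.MORPH_CLOSE,np.ones((3,3))),0,1)[0],key=cv2.contourArea);print("green",cv2.approxPolyDP(cv2.convexHull(c),3,True).reshape(-1,2).tolist())
print("pred roof",proj(s,H([(-32,-35,100),(-32,35,100),(32,35,100),(32,-35,100)]),M).round(1).tolist())
m=cv2.inRange(hsv,(0,0,30),(179,90,110));b=proj(s,H([(0,0,100)]),M)[0].astype(int)
k=cv2.connectedComponentsWithStats(m)
print([st for st in k[2].tolist() if 1500<st[4]<60000])
E
```

```text
22.175 [526.6  10.6 313.5] 0.9983064359438409 0.0 [1.56012    0.11460498 0.41172904]
pred tower [[263.2, 236.6], [291.2, 236.7], [290.7, 261.7], [263.5, 261.6], [289.6, 221.6], [265.0, 221.5]]
tower [[289, 224], [290, 262], [265, 263], [265, 225]]
pred plinth inner [[242.1, 170.6], [312.9, 170.9], [309.9, 241.6], [244.6, 241.4]]
green [[265, 30], [281, 91], [234, 105], [216, 46]]
pred roof [[248.1, 208.2], [306.5, 208.4], [304.8, 256.3], [249.5, 256.1]]
[[471, 67, 89, 107, 6895], [245, 184, 65, 76, 2165], [0, 262, 557, 131, 3535], [392, 331, 101, 89, 1718]]
```

```bash
python3 -c "
from bench import manip
print(manip.hand_in())"
```

```text
the job is handed in; nothing more can be done
None
```

I showed the house yellow, then front, then blue, held each about a second, set it on the larger green base with the door towards the red mat, let go, backed off and handed in at about 22 s. The hand-in returned no verdict. The wrist camera and force readings place the house within about 1–2 mm of its seat and fully down, and I did not re-check the mug, jar and ink bottle at the end.

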